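# Lock the mixing cup into the bench ink mixer

## Task

Set up the ink mixer for the next batch: pick up the empty steel mixing cup by its black handle and offer it up under the mixer head, feeling for the slots of the bayonet ring until its three lugs go in and the rim meets the seal. Then turn it counter-clockwise (seen from above) as far as it will go, so that it locks, and let go, leaving it hanging level and tight against the seal. Work gently, the lugs must not be forced, keep the cup upright, and leave the other things on the bench where they are.

Things in the scene. Friction and masses are not known exactly. Their poses are not given: they have to be found in the camera images.
- mixer: Bench ink mixer, fixed: grey foot plate 160 mm wide (20 mm high under the head), column behind, white and black motor head (up to 330 mm) on an arm. Origin on the head's axis at bench level; its +x points from the axis to the column, z up. Below the head a steel bayonet ring, 92 mm across, open downward. Keep 60 mm from the axis above 170 mm.
- mixer_mouth (a point): Centre of the ring's flat lower face, 170 mm over the bench, axes as mixer. Hole 64 mm across; a stirrer disc 26 mm wide on the axis hangs 14 mm below it. Three 15 mm slots, 120 deg apart, let 8 mm lugs in. The ring was clamped at any angle: the slots take the cup with the handle within 0.42 rad of 120 deg (left, from mixer +x, counter-clockwise); unseen from above, not reported.
- mix_cup: Empty steel mixing cup 60 mm across, 74 mm high, 0.14 to 0.22 kg; origin under the centre of its bottom, z up, handle along its +x. Three round lugs 8 mm thick, tips 37.5 mm from the axis, at 0, 120, 240 deg from the handle, centres 60 mm up. The rim tapers to 54 mm. If the lugs miss the slots they meet the ring with cup_rim 10 mm above mixer_mouth; try again some 6 deg further on.
- cup_grip (a point): Middle of the black rubber grip: 130 mm from the cup's axis, 30 mm above its bottom. Grip 90 mm long (86 to 176 mm), 22 mm wide, 26 mm high, flat sides; axes as mix_cup. The weight, or pushing up over 3 N, can make the cup pivot in the fingers: hold it firmly (40 to 60 N). Twisting with 2 N m about the cup's axis (15 N sideways here) at the end stop damages the lugs.
- cup_rim (a point): Centre of the cup's mouth, 74 mm above its bottom, axes as mix_cup. Above mixer_mouth it stands 24 mm when it meets the sprung seal (lugs then 3 mm clear over the ledges). Turning counter-clockwise, ramps draw it up from about 33 deg to 28.5 mm at 62 deg (the seal then pushes 25 N), then level to a hard stop at 68 deg, counted from the middle of the slots (5 deg play each way).
- ink_black: Black ink pot, 62 mm wide, 86 mm high; bystander at the back left. Origin under its centre.
- hardener: Small white bottle with a black cap, 40 mm wide, 71 mm high; bystander between the red pad and the black ink pot. Origin under its centre.
- ink_orange: White ink pot with an orange cap, 62 mm wide, 86 mm high; bystander, front right. Origin under its centre.
- pad_red: Red silicone printing pad on a wooden block, 44 mm wide and high; bystander left of the mixer. Origin under its centre.
- dish: Yellow dish of small orange parts, 84 mm wide, 20 mm high; bystander, front right. Origin under its centre.
- tape: Roll of clear tape lying flat, 72 mm across, 18 mm high; bystander, front left. Origin under its centre.
- spatula_1: Ink spatula with a wooden handle, 186 mm long, 20 mm high; bystander lying along the front edge. Origin under its centre.

How it is judged (in metres and radians):
On the way, in this order (a step that is already met when the one before it is completed fails the run):
1. the cup is lifted clear of the bench, upright (height (world z) of mix_cup above 0.03 m and angle between mix_cup's own z axis and vertical below 0.3 rad), for 0.2 s.
2. the lugs have passed the slots: the rim stands over 20 mm above the ring's lower face, within 5 mm of its axis (z of cup_rim in the frame of mixer_mouth above 0.02 m and horizontal distance between cup_rim and mixer_mouth below 0.005 m), for 0.1 s.
At the end, for the whole second after the job is handed in: the cup hangs locked in the ring at rest: rim drawn up over 27 mm above the ring's lower face (28.5 mm when home), within 4 mm of its axis, level within 0.06 rad (z of cup_rim in the frame of mixer_mouth above 0.027 m and horizontal distance between cup_rim and mixer_mouth below 0.004 m and angle between mix_cup's own z axis and vertical below 0.06 rad and linear speed of mix_cup below 0.02 m/s and angular speed of mix_cup below 0.1 rad/s); the robot touches nothing.
It fails at once if the lugs are forced: the contact forces between cup and mixer pass 140 N (a twist of about 2 N m against the end stop) (contact force between mix_cup and mixer above 140 N).
It fails at once if the cup tips by over 0.5 rad (angle between mix_cup's own z axis and vertical above 0.5 rad).
It fails at once if another thing on the bench is moved by over 30 mm (distance of any of ink_black, hardener, ink_orange, pad_red, dish, tape, spatula_1 from where it was at the start of the episode above 0.03 m).
It also fails if it takes over 64 s, if anything falls off the work surface, if the arm or the gripper's body presses on something with over 40 N, if the wrist force passes 120 N, or if a joint passes its speed limit or range.

## Robot

A 6-joint arm with a two-finger parallel gripper is mounted at the origin on a cart in front of the work surface, level with it; the furniture and walls round the work are solid. World frame = base frame: x ahead of the robot, y to its left, z up, the work surface at z = 0. Lengths are in mm, angles in rad, forces in N, time in s.
With the tool pointing down it reaches from about 300 to 875 mm from the base axis. Payload 6.4 kg.
Tool frame: the origin (TCP) lies midway between the tips of the shut fingers; the grasp point (between the pads) lies 19 mm behind it (arm.grip_point_offset is the z of the grasp point in the tool frame, in mm); z points along the fingers, y is the direction in which the jaws open and shut (so a half turn about z gives the same grasp; the last joint's range is limited). The gripper opens to 88 mm and grips with 3 to 60 N. Pads are 18 mm wide; open, the fingers measure 123 mm over their backs; the gripper's body (75 mm by 187 mm) begins 45 mm behind the grasp point.
Start: joints at [-1.325, 0.181, 1.607, -0, 1.354, -0.206], TCP at [251.054, -517.313, 238.714] pointing down, gripper open.
Joint ranges: [-2.99, 2.99], [-0.89, 2.07], [0.3, 2.58], [-1.14, 4.28], [0, 2.63], [-3.12, 3.12]. Speed limits (rad/s): [2.57, 2.57, 3.01, 3.14, 3.14, 3.14].

## Interface

Orientations are given as a 3x3 rotation matrix whose columns are the frame's x, y, z axes.
In Python, from cell import arm, get_image, calibration gives the robot as it stands.
- The arm moves only by the shell command python3 -m pendant 'ROWS'. ROWS is JSON, a list that holds one entry, the list of rows, each a list of 5 numbers: the shift along the tool's x, y, z in cm, then the turn about the tool's z in rad, then the opening, from -1 (shut) to 1 (fully open). In form: [[[tx, ty, tz, roll, grip], ...]]. A call has 1 to 8 rows; each row shifts and turns the commanded pose from where the row before left it, along the tool's axes as they then stand; what a row does not reach is not made up. A row lasts 1/12 s, in which the tool goes at most 41.7 mm and 7.16 degrees, less where a joint would pass 70% of its speed; a pose out of reach is approached as far as the arm can. A call with a gripper value outside its range is refused whole. The fingers move at their own pace and stop on an object; the grip force is fixed at half the most. Time passes only in rows, so rows that do not move let the fingers close. It gives the time, the measured TCP pose, the force and the opening at its end, in the units of the state.
- arm.state(): the state, without advancing time (a new reading comes with each control period).
- get_image(name): name is "scene" or "top" or "wrist"; returns the picture (420x560x3 uint8, blue, green, red); there is no depth.
- calibration(name): a dict with "fx", "fy", "cx", "cy" (pixels), "world_to_cam" (4x4, takes a point from world to camera coordinates); the wrist camera has in their place "mount" (4x4, takes a point from camera to tool coordinates, whose origin is the TCP and whose axes are the flange's). Camera axes: x right, y down, z forward; pixel columns grow to the right and rows downward; lengths in mm; the calibration is good to about 2 mm. A picture is of the moment at which its call begins: read the wrist's pose just before it. calibration takes no time and is no camera call.
- arm.finish_job(): hands the job in, once; it reports no verdict.
The state is a dict: "time": time; "joint_pos": joint angles; "joint_vel": joint speeds; "effort": joint torques, N m; "ee_pos": TCP position; "eef_rot": TCP orientation; "contact_force": force on the tool from outside, world axes, zero at the start; "wrist_torque": the same for the moment, N m; "finger_gap": finger opening in mm.
Only numpy, scipy, OpenCV 4.12 (cv2) and the standard library are available. Lean on these libraries where they do the work, as an engineer would, in place of code of your own. Each camera call takes 0.05 s, during which the arm holds its last target.

## Working session

There is one attempt and no reset: what is moved stays moved. The work goes in short steps, Python scripts to look and compute and a shell command to move; the robot and the scene stay as the last step left them, time stands still between calls to the robot, and variables do not carry over. Pictures are saved under pics/ and viewed, and the job is handed in when it is done.

```bash
mkdir -p pics; ls; python3 - <<'E'
from cell import arm,get_image,calibration
import cv2,numpy as np
s=arm.state();print(s)
for n in("scene","top","wrist"):
    cv2.imwrite(f"pics/{n}0.png",get_image(n));print(n,calibration(n))
print(arm.grip_point_offset)
E
```

```text
pics
{'time': 0.0, 'joint_pos': array([-1.32528025e+00,  1.81522203e-01,  1.60794859e+00, -1.28493242e-05,
        1.35384499e+00, -2.06293700e-01]), 'joint_vel': array([ 0.00056112,  0.00031951,  0.00073161, -0.00066439,  0.00028278,
       -0.00247001]), 'effort': array([-1.89398444e-03, -4.33871663e+01, -3.41847217e+01,  7.00852415e-02,
        3.85064736e-02, -1.22322240e-04]), 'ee_pos': array([ 250.92721649, -516.77732514,  237.84946621]), 'eef_rot': array([[ 8.99657299e-01,  4.36596562e-01, -4.30990306e-04],
       [ 4.36596642e-01, -8.99655817e-01,  1.66840591e-03],
       [ 3.40677349e-04, -1.68916247e-03, -9.99998515e-01]]), 'contact_force': array([ 0.39782507,  0.23264761, -0.19794052]), 'wrist_torque': array([ 0.05300452,  0.0243401 , -0.02192602]), 'finger_gap': 88.2788600964052}
scene {'fx': 426.6489900897544, 'fy': 426.6489900897544, 'cx': 276.07461615754136, 'cy': 208.8186475607756, 'world_to_cam': array([[-7.26118325e-01, -6.87407990e-01,  1.49142000e-02,
         4.76900378e+02],
       [-3.87422575e-01,  3.91127210e-01, -8.34819294e-01,
         2.73902733e+02],
   
[... 414 characters left out ...]
-02, -1.04153797e-01,
         5.35788371e+02],
       [ 1.04343572e-01, -6.10915786e-03, -9.94522547e-01,
         1.41087334e+03],
       [ 0.00000000e+00,  0.00000000e+00,  0.00000000e+00,
         1.00000000e+00]])}
wrist {'fx': 320.11495760128213, 'fy': 320.11495760128213, 'cx': 277.6026002527626, 'cy': 215.19630610793678, 'mount': array([[-1.43399459e-04, -9.46084092e-01, -3.23921085e-01,
         8.51518400e+01],
       [ 9.99999976e-01, -1.88934129e-04,  1.09125711e-04,
         8.94640092e-01],
       [-1.64441847e-04, -3.23921062e-01,  9.46084097e-01,
        -1.46524550e+02],
       [ 0.00000000e+00,  0.00000000e+00,  0.00000000e+00,
         1.00000000e+00]])}
-18.700000000000003
```

View pics/scene0.png

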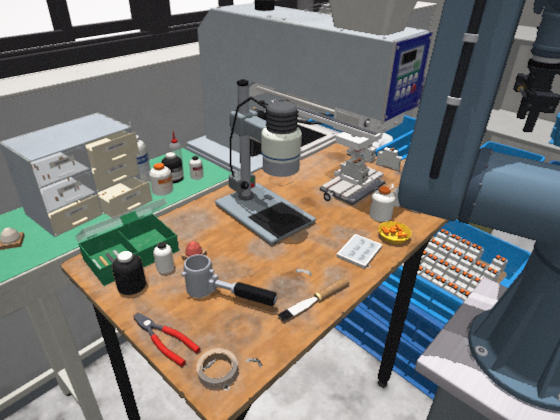

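View pics/top0.png

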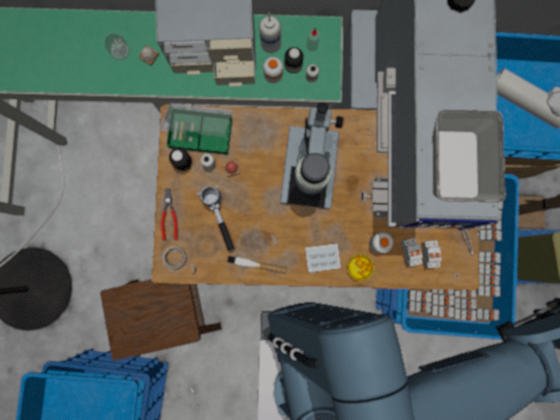

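View pics/wrist0.png

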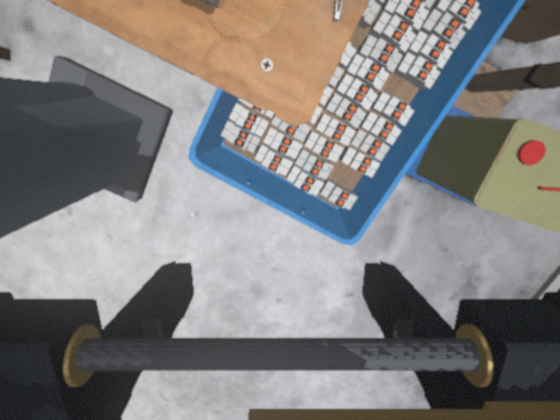

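The scene view shows the cup at (199,277) with its black grip running to (275,295), and the mixer head at (281,140). In the top view the cup is at (210,196), the grip end at (230,247), the mixer head at (313,170) and the column at (318,115). Next I'll zoom in.

```bash
cat > h.py <<'E'
import numpy as np,cv2
from cell import arm,get_image,calibration
def proj(n,p):
    c=calibration(n);q=c["world_to_cam"]@np.append(p,1.);return np.array([c["fx"]*q[0]/q[2]+c["cx"],c["fy"]*q[1]/q[2]+c["cy"]])
def ray(n,uv):
    c=calibration(n);d=np.array([(uv[0]-c["cx"])/c["fx"],(uv[1]-c["cy"])/c["fy"],1.])
    M=c["world_to_cam"];R=M[:3,:3];o=-R.T@M[:3,3];return o,R.T@d
def onz(n,uv,z):
    o,d=ray(n,uv);return o+d*(z-o[2])/d[2]
E
python3 - <<'E'
import cv2
a=cv2.imread("pics/top0.png");b=cv2.imread("pics/scene0.png")
cv2.imwrite("pics/tc.png",cv2.resize(a[100:280,150:350],None,fx=4,fy=4,interpolation=2)[:600*1])
cv2.imwrite("pics/tc.png",cv2.resize(a[90:240,190:350],None,fx=4,fy=4,interpolation=2))
cv2.imwrite("pics/tcup.png",cv2.resize(a[170:270,160:290],None,fx=6,fy=6,interpolation=2))
cv2.imwrite("pics/sc.png",cv2.resize(b[80:330,170:330],None,fx=2.4,fy=2.4,interpolation=2))
E
```

```text
(no output)
```

View pics/tc.png

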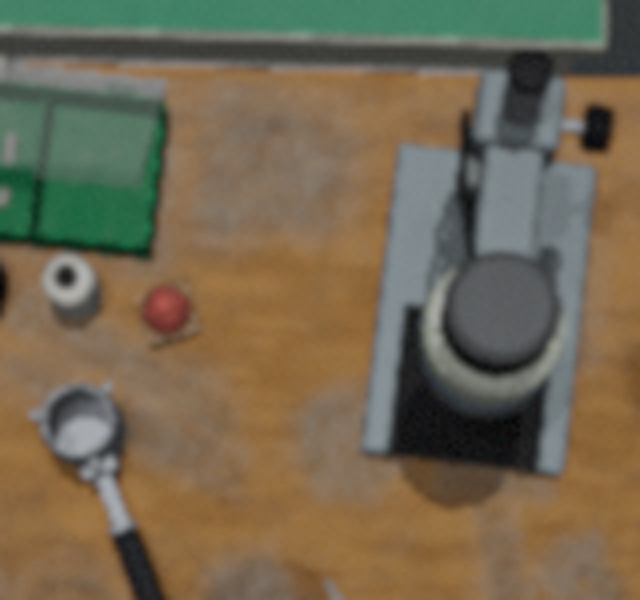

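View pics/tcup.png

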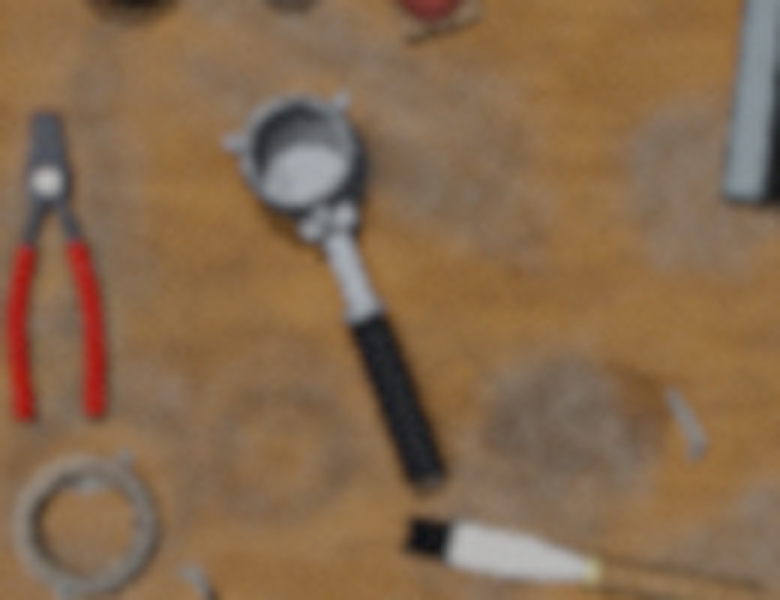

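View pics/sc.png

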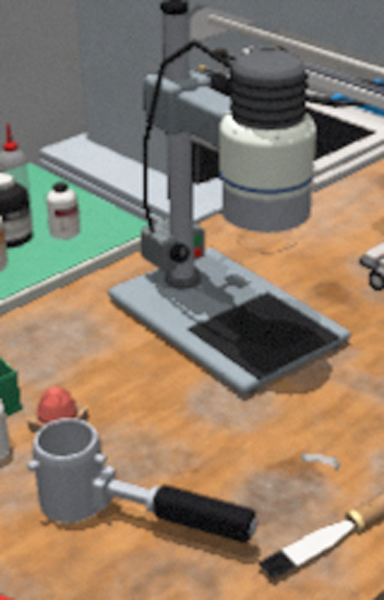

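```bash
python3 - <<'E'
from h import *
np.set_printoptions(precision=1,suppress=True)
a=cv2.imread("pics/top0.png");b=cv2.imread("pics/scene0.png")
f=lambda u,v:(190+u/4,90+v/4)
print("cap z330",onz("top",f(500.5,310),330), "r",onz("top",f(557,310),330)-onz("top",f(444,310),330))
print("white lower ring z170?",onz("top",f(488,345),170))
cs=[f(365,455),f(562,475),f(596,166),f(400,146)]
for c in cs: print("plate",onz("top",c,20))
g=lambda u,v:(170+u/2.4,80+v/2.4)
for p in [(222,200),(311,200),(266,234)]: print("ring",onz("scene",g(*p),170))
for p in [(109,296),(248,396),(350,340)]: print("plate",onz("scene",g(*p),20))
# grip
for n,im,roi in (("top",a,(170,270,160,290)),("scene",b,(270,320,220,285))):
    m=(im.max(2)<60).astype(np.uint8);z=np.zeros_like(m);z[roi[0]:roi[1],roi[2]:roi[3]]=m[roi[0]:roi[1],roi[2]:roi[3]]
    k,l,st,ce=cv2.connectedComponentsWithStats(z)
    for i in range(1,k):
        if st[i,4]>40:
            pts=np.argwhere(l==i)[:,::-1].astype(np.float32)
            r=cv2.minAreaRect(pts);bx=cv2.boxPoints(r);print(n,st[i],ce[i],r)
            for z_ in (30,43): print(z_,onz(n,ce[i],z_))
# cup rim in top
h=lambda u,v:(160+u/6,170+v/6)
print("rim",onz("top",h(305,152),74),"lugs",onz("top",h(232,143),60),onz("top",h(342,102),60),"gripend",onz("top",h(428,478),30),"gripstart",onz("top",h(366,320),30))
print("rim scene",onz("scene",g(68,443),74), onz("scene",g(68,503),0))
E
```

```text
cap z330 [619.3  22.6 330. ] r [  1.9 -69.6   0. ]
white lower ring z170? [627.6  18.8 170. ]
plate [566.7 102.5  20. ]
plate [555.1 -51.   20. ]
plate [802.  -74.5  20. ]
plate [813.9  81.   20. ]
ring [671.7  37.2 170. ]
ring [606.1 -28.5 170. ]
ring [590.   57.9 170. ]
plate [799.3  95.2  20. ]
plate [555.6 117.   20. ]
plate [544.2 -32.4  20. ]
top [219 223  15  27 166] [226.  236.2] ((225.98631286621094, 236.13011169433594), (27.62171173095703, 5.9690985679626465), 69.44395446777344)
30 [460.9 269.3  30. ]
43 [460.2 267.8  43. ]
scene [234 283  42  23 560] [254.4 293.8] ((254.0094451904297, 293.71697998046875), (42.1696891784668, 13.736054420471191), 15.945395469665527)
30 [462.6 271.1  30. ]
43 [453.  280.1  43. ]
rim [579.7 314.3  74. ] lugs [585.3 353.3  60. ] [607.7 298.7  60. ] gripend [420.1 251.4  30. ] gripstart [500.  286.1  30. ]
rim scene [574.7 323.9  74. ] [581.4 326.5   0. ]
```

```bash
python3 - <<'E'
import cv2
a=cv2.imread("pics/top0.png");b=cv2.imread("pics/scene0.png")
cv2.imwrite("pics/s1.png",cv2.resize(b[95:185,250:315],None,fx=6,fy=6,interpolation=2))
cv2.imwrite("pics/s2.png",cv2.resize(b[175:250,205:325],None,fx=6,fy=6,interpolation=2))
cv2.imwrite("pics/t1.png",cv2.resize(a[95:215,275:345],None,fx=5,fy=5,interpolation=2))
E
```

```text
(no output)
```

View pics/s1.png

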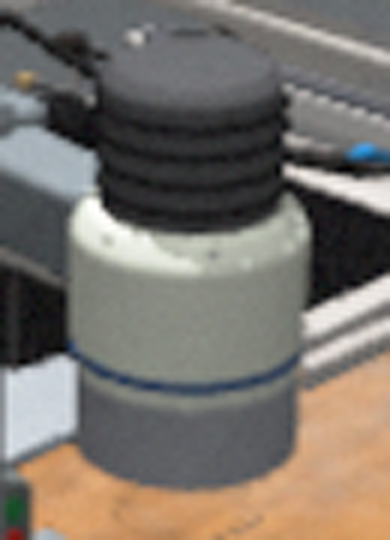

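View pics/s2.png

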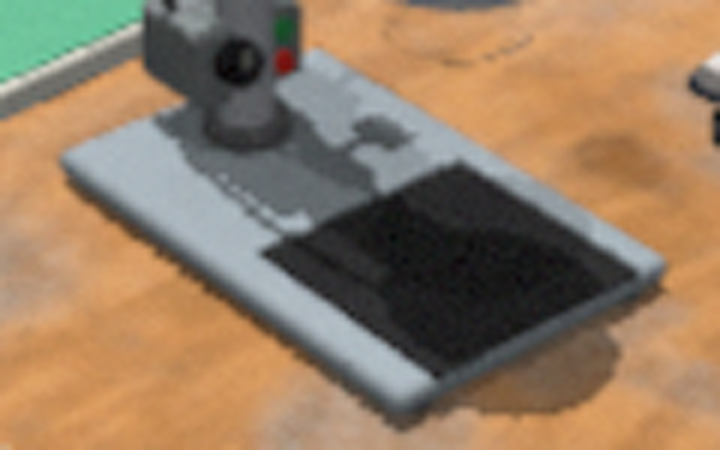

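View pics/t1.png

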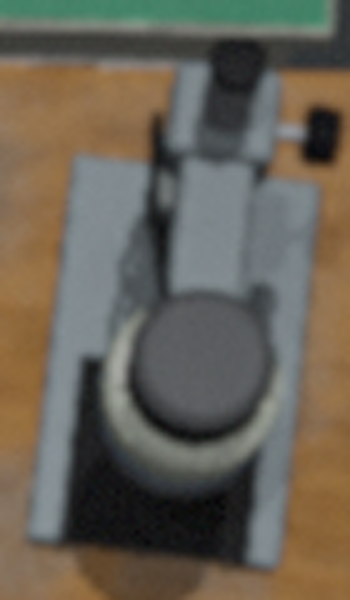

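```bash
python3 - <<'E'
from h import *
from scipy.optimize import least_squares
np.set_printoptions(precision=1,suppress=True)
t=np.linspace(0,2*np.pi,181)
def circ(n,x,y,z,r): return np.array([proj(n,[x+r*np.cos(k),y+r*np.sin(k),z]) for k in t])
def res(p):
    c=circ("scene",p[0],p[1],170,46);return [c[:,0].min()-262.8,c[:,0].max()-299.5,c[:,1].max()-176.2]
s=least_squares(res,[620,20]);print("scene ring",s.x,s.fun)
def res(p):
    c=circ("top",p[0],p[1],330,p[2]);return [c[:,0].min()-(275+133/5),c[:,0].max()-(275+272/5),c[:,1].min()-(95+290/5),c[:,1].max()-(95+432/5)]
s=least_squares(res,[620,20,35]);print("top cap",s.x,s.fun)
P=[onz("top",(275+u/5,95+v/5),20) for u,v in((30,538),(280,565),(322,182),(77,157))]
Q=[onz("scene",(205+u/6,175+v/6),20) for u,v in((405,408),(665,262),(62,157),(318,50))]
print(np.array(P),np.array(Q))
print("pad", [onz("top",(275+u/5,95+v/5),20)[:2] for u,v in((66,540),(247,562))],[onz("scene",(205+u/6,175+v/6),20)[:2] for u,v in((437,378),(640,272),(455,163),(262,252))])
v=np.array(P[3])-P[0];w=np.array(P[2])-P[1];print(np.degrees(np.arctan2(v[1],v[0])),np.degrees(np.arctan2(w[1],w[0])))
e=np.array(P[1])-P[0];print(np.degrees(np.arctan2(e[1],e[0])),np.linalg.norm(e))
# column knob top & arm in top view
for u,v,z in((238,62,300),(212,165,250),(208,285,250)):print(onz("top",(275+u/5,95+v/5),z))
# ring z-plane residue check by intersecting
E
```

```text
scene ring [625.2  18.8] [-0.3  0.3 -0. ]Traceback (most recent call last):
  File "<stdin>", line 11, in <module>
    return func(*args, **kwargs)
    result = trf(vector_fun.fun, vector_fun.jac, x0, f0, J0, lb, ub, ftol, xtol,
                 gtol, max_nfev, x_scale, loss_function, tr_solver,
                 tr_options.copy(), verbose, callback=callback_wrapped)
    return trf_no_bounds(
        fun, jac, x0, f0, J0, ftol, xtol, gtol, max_nfev, x_scale,
        loss_function, tr_solver, tr_options, verbose, callback=callback)
    f_new = fun(x_new)
    self._update_fun()
    ~~~~~~~~~~~~~~~~^^
    self.f = self.fun_wrapped(xp_copy(self.x))
             ~~~~~~~~~~~~~~~~^^^^^^^^^^^^^^^^^
    return np.atleast_1d(self.fun(x))
                         ~~~~~~~~^^^
    return self.f(x, *self.args, **self.kwargs)
           ~~~~~~^^^^^^^^^^^^^^^^^^^^^^^^^^^^^^
  File "<stdin>", line 10, in res
  File "<stdin>", line 5, in circ
  File "h.py", line 4, in proj
    c=calibration(n);q=c["world_to_cam"]@np.append(p,1.);return np.array([c["fx"]*q[0]/q[2]+c["cx"],c["fy"]*q[1]/q[2]+c["cy"]])
ValueError: time passes only in moves, steps and waits
```

```bash
sed -i 's/^from cell.*/from cell import arm,get_image\nimport cell,functools\ncalibration=functools.lru_cache(None)(cell.calibration)/' h.py; python3 - <<'E'
from h import *
np.set_printoptions(precision=1,suppress=True)
print("cap",onz("top",(275+202.5/5,95+361/5),330))
P=[onz("top",(275+u/5,95+v/5),20) for u,v in((30,538),(280,565),(322,182),(77,157))]
Q=[onz("scene",(205+u/6,175+v/6),20) for u,v in((405,408),(665,262),(62,157),(318,50))]
print(np.array(P),np.array(Q))
print("pad", [onz("top",(275+u/5,95+v/5),20)[:2] for u,v in((66,540),(247,562))],[onz("scene",(205+u/6,175+v/6),20)[:2] for u,v in((437,378),(640,272),(455,163),(262,252))])
for a,b in((0,3),(1,2),(0,1)):
    v=P[b]-P[a];print(np.degrees(np.arctan2(v[1],v[0])),np.linalg.norm(v))
for a,b in((0,2),(1,3),(0,1)):
    v=Q[b]-Q[a];print(np.degrees(np.arctan2(v[1],v[0])),np.linalg.norm(v))
for u,v,z in((238,62,300),(212,165,250),(208,285,250)):print(onz("top",(275+u/5,95+v/5),z))
c=calibration("scene");print(proj("scene",[625.2,18.8,170]),proj("scene",[622,22,170]),proj("scene",[622,22,0]))
E
```

```text
cap [620.1  21.7 330. ]
[[570.3 103.4  20. ]
 [557.5 -52.6  20. ]
 [802.4 -75.7  20. ]
 [814.3  79.8  20. ]] [[562.5 112.7  20. ]
 [552.9 -43.2  20. ]
 [808.2  88.1  20. ]
 [794.7 -66.2  20. ]]
pad [array([569.7,  80.9]), array([558.8, -32. ])] [array([567.,  89.]), array([555.9, -29.4]), array([674.2, -37.4]), array([685. ,  76.4])]
-5.527090366817418 245.1257825524121
-5.404994198350067 245.9965192303512
-94.71338740287776 156.47181626114354
-5.725615375840636 246.91727251758027
-5.451389378190826 242.8613423329098
-93.50102601254088 156.18799254575922
[782.6   3.9 300. ]
[743.   12.4 250. ]
[677.8  13.4 250. ]
[281.2 167.1] [281.2 167.9] [279.9 224.3]
```

```bash
python3 -m pendant '[[[2.3,-2.57,0,0,1],[2.3,-2.57,0,0,1],[2.3,-2.57,0,0,1],[2.3,-2.57,0,0,1],[2.3,-2.57,0,0,1],[2.3,-2.57,0,0,1],[2.3,-2.57,0,0,1],[2.3,-2.57,0,0,1]]]'
```

```text
time: 0.82
ee_pos: [326.8, -250.3, 238.5]
eef_rot: [[0.9, 0.436, 0.0], [0.436, -0.9, 0.0], [0.0, -0.0, -1.0]]
contact_force: [1.0, -0.1, 1.2]
finger_gap: 88.2
```

```bash
python3 -m pendant '[[[2.3,-2.57,0,0,1],[2.3,-2.57,0,0,1],[2.3,-2.57,0,0,1],[2.3,-2.57,0,0,1],[2.3,-2.57,0,0,1],[2.3,-2.57,0,0,1],[2.3,-2.57,0,0,1],[2.3,-2.57,0,0,1]]]'; python3 -m pendant '[[[2.3,-2.57,0,0,1],[2.3,-2.57,0,0,1],[2.3,-2.57,0,0,1],[2.3,-2.57,0,0,1],[2.3,-2.57,0,0,1],[2.3,-2.57,0,0,1],[2.3,-2.57,0,0,1],[2.3,-2.57,0,0,1]]]'; python3 -m pendant '[[[0,0,0,-0.12,1],[0,0,0,-0.12,1],[0,0,0,-0.12,1],[0,0,0,-0.12,1],[0,0,0,-0.12,1],[0,0,0,-0.12,1],[0,0,0,-0.12,1],[0,0,0,-0.12,1]]]'
```

```text
time: 1.48
ee_pos: [402.6, 15.1, 238.8]
eef_rot: [[0.9, 0.437, 0.0], [0.437, -0.9, -0.0], [0.0, 0.0, -1.0]]
contact_force: [0.9, 0.8, -0.1]
finger_gap: 88.2
time: 2.15
ee_pos: [478.3, 280.4, 238.4]
eef_rot: [[0.9, 0.437, -0.0], [0.437, -0.9, -0.0], [-0.0, 0.0, -1.0]]
contact_force: [0.3, -0.5, -0.5]
finger_gap: 88.5
time: 2.82
ee_pos: [478.1, 278.5, 238.3]
eef_rot: [[0.152, 0.988, -0.001], [0.988, -0.152, -0.0], [-0.0, -0.001, -1.0]]
contact_force: [0.5, 0.7, 0.1]
finger_gap: 88.2
```

```bash
python3 -m pendant '[[[0,0,0,-0.12,1],[0,0,0,-0.12,1],[0,0,0,-0.12,1],[0,0,0,-0.12,1],[0,0,0,-0.12,1],[0,0,0,-0.12,1],[0,0,0,-0.12,1],[0,0,0,-0.12,1]]]'; python3 -m pendant '[[[0,0,0,-0.12,1],[0,0,0,-0.12,1],[0,0,0,-0.12,1],[0,0,0,-0.12,1],[0,0,0,-0.12,1],[0,0,0,-0.12,1],[0,0,0,-0.12,1],[0,0,0,-0.12,1]]]';python3 -m pendant '[[[0,0,0,-0.10,1],[0,0,0,-0.10,1],[0,0,0,0,1]]]'; python3 - <<'E'
from h import *
s=arm.state();print(s["ee_pos"],s["eef_rot"],s["joint_pos"])
cv2.imwrite("pics/w1.png",get_image("wrist"))
E
```

```text
time: 3.48
ee_pos: [478.1, 278.5, 238.3]
eef_rot: [[-0.722, 0.692, -0.001], [0.692, 0.722, -0.0], [0.0, -0.001, -1.0]]
contact_force: [-0.3, -0.6, -0.1]
finger_gap: 88.2
time: 4.15
ee_pos: [478.1, 278.5, 238.4]
eef_rot: [[-0.981, -0.195, -0.001], [-0.195, 0.981, -0.0], [0.001, -0.0, -1.0]]
contact_force: [0.5, 0.3, -0.0]
finger_gap: 88.2
time: 4.4
ee_pos: [478.2, 278.5, 238.4]
eef_rot: [[-0.923, -0.384, -0.001], [-0.384, 0.923, -0.0], [0.001, 0.0, -1.0]]
contact_force: [0.1, 0.3, -1.2]
finger_gap: 88.0
[478.16467712 278.51436863 238.37963398] [[-9.23492443e-01 -3.83616108e-01 -6.24612117e-04]
 [-3.83616050e-01  9.23492653e-01 -2.14930953e-04]
 [ 6.59275677e-04  4.11241223e-05 -9.99999782e-01]] [ 3.12912303e-01  1.33472146e-01  1.66173535e+00 -1.25316714e-05
  1.34704560e+00 -1.65159007e+00]
```

View pics/w1.png

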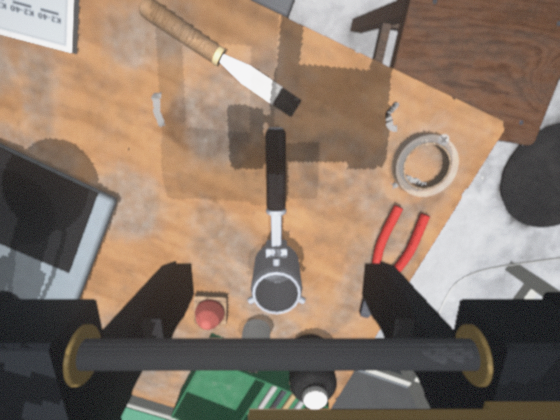

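The wrist view shows the handle running vertically at column 276 (grip rows 129–212), with the rim centre near (277,294) and lugs at (247,300) and (305,299).

```bash
cat >> h.py <<'E'
def wonz(pos,R,uv,z):
    c=calibration("wrist");M=c["mount"];d=np.array([(uv[0]-c["cx"])/c["fx"],(uv[1]-c["cy"])/c["fy"],1.])
    o=R@M[:3,3]+pos;d=R@M[:3,:3]@d;return o+d*(z-o[2])/d[2]
E
python3 - <<'E'
from h import *
s=arm.state();p,R=s["ee_pos"],s["eef_rot"]
im=cv2.imread("pics/w1.png");cv2.imwrite("pics/w1c.png",cv2.resize(im[110:330,220:335],None,fx=2.7,fy=2.7,interpolation=2))
m=(im.max(2)<45).astype(np.uint8);m[:,:255]=0;m[:,298:]=0;m[:118]=0;m[225:]=0
k,l,st,ce=cv2.connectedComponentsWithStats(m);i=1+np.argmax(st[1:,4]);print(st[i],ce[i])
for z in(30,43):
    t=[wonz(p,R,uv,z)for uv in((276.5,st[i,1]),(276.5,st[i,1]+st[i,3]),ce[i])]
    print(z,np.round(t,1),np.linalg.norm(t[0]-t[1]))
for uv,z in(((277,294),74),((247,300),60),((305,299),60)):print(np.round(wonz(p,R,uv,z),1))
E
```

```text
[269 149   1   1   1] [269. 149.]
30 [[442.7 261.7  30. ]
 [443.7 262.1  30. ]
 [445.8 254.1  30. ]] 1.0815029334671995
43 [[441.1 261.1  43. ]
 [442.1 261.5  43. ]
 [444.1 253.8  43. ]] 1.0418973730679477
[585.8 320.8  74. ]
[615.1 294.5  60. ]
[588.  357.3  60. ]
```

View pics/w1c.png

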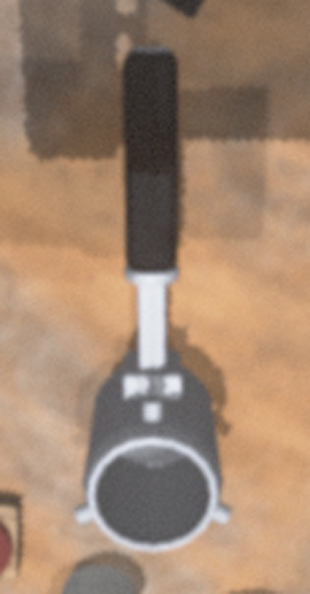

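```bash
python3 - <<'E'
from h import *
s=arm.state();p,R=s["ee_pos"],s["eef_rot"]
f=lambda u,v:(220+u/2.7,110+v/2.7)
c=wonz(p,R,f(153,493),74);print("rim",c)
for z in(30,40):
    a,b=wonz(p,R,f(150,50),z),wonz(p,R,f(152,270),z);print(z,a,b,np.hypot(*(a-b)[:2]),np.hypot(*(a-c)[:2]),np.hypot(*(b-c)[:2]),np.degrees(np.arctan2(*(a-c)[1::-1])),np.degrees(np.arctan2(*(a-b)[1::-1])))
l1,l2=wonz(p,R,f(80,513),60),wonz(p,R,f(227,517),60)
print(l1,l2,np.degrees(np.arctan2(*(l1-l2)[1::-1])))
t=c+np.array([np.cos(np.radians(203)),np.sin(np.radians(203)),0])*110
print("grasp",t,"delta tool",R.T@(t-p), np.degrees(np.arctan2(R[1,0],R[0,0])))
E
```

```text
rim [584.29250588 319.81186122  74.        ]
30 [422.96104051 252.59586544  30.        ] [507.73440858 287.98886899  30.        ] 91.86505665673272 174.77365879242717 82.90865513709322 -157.38178371376864 -157.33939326551715
40 [422.33400067 252.40710789  40.        ] [504.71931252 286.80309452  40.        ] 89.27722836888691 175.4250785437788 86.14796445991844 -157.40363814170502 -157.33939326551715
[613.95646262 297.41583716  60.        ] [591.50305349 357.69226267  60.        ] -69.56926986777
grasp [483.036972   276.83143709  74.        ] delta tool [ -3.92202819  -3.43114812 164.41259289] -157.7510807499477
```

```bash
python3 -m pendant '[[[-0.3,-0.25,2.8,0,1],[0,0,3.5,0,1],[0,0,3.5,0,1],[0,0,3.5,0,1],[0,0,3.5,0,1],[0,0,3.0,0,1],[0,0,2.0,0,1],[0,0,0.9,0,1]]]'; python3 -m pendant '[[[0,0,0,0,1],[0,0,0,0,-1],[0,0,0,0,-1],[0,0,0,0,-1],[0,0,0,0,-1],[0,0,0,0,-1],[0,0,0,0,-1]]]'
```

```text
time: 5.12
ee_pos: [479.6, 276.6, 8.2]
eef_rot: [[-0.926, -0.377, -0.005], [-0.377, 0.926, -0.002], [0.006, 0.0, -1.0]]
contact_force: [-0.7, -0.2, -0.5]
finger_gap: 88.4
time: 5.7
ee_pos: [482.5, 277.6, 12.5]
eef_rot: [[-0.925, -0.38, 0.001], [-0.38, 0.925, 0.0], [-0.001, -0.0, -1.0]]
contact_force: [0.7, -0.5, -0.5]
finger_gap: 50.4
```

```bash
python3 -m pendant '[[[0,0,0,0,-1],[0,0,0,0,-1],[0,0,0,0,-1],[0,0,0,0,-1],[0,0,0,0,-1],[0,0,0,0,-1],[0,0,0,0,-1],[0,0,0,0,-1]]]'
```

```text
time: 6.37
ee_pos: [482.0, 277.4, 11.6]
eef_rot: [[-0.925, -0.38, -0.0], [-0.38, 0.925, -0.0], [0.0, 0.0, -1.0]]
contact_force: [1.0, 0.8, -0.0]
finger_gap: 21.8
```

```bash
python3 -m pendant '[[[0,0,0,0,-1],[0,0,0,0,-1],[0,0,0,0,-1],[0,0,-0.3,0,-1],[0,0,-0.8,0,-1],[0,0,-1.2,0,-1],[0,0,-1.2,0,-1],[0,0,-1.2,0,-1]]]';python3 -m pendant '[[[0,0,-0.8,0,-1],[0,0,-0.5,0,-1],[0,0,0,0,-1],[0,0,0,0,-1],[0,0,0,0,-1]]]'; python3 - <<'E'
from h import *
s=arm.state();print(s["ee_pos"],s["eef_rot"],s["contact_force"],s["wrist_torque"],s["finger_gap"])
for n in("scene","top","wrist"):cv2.imwrite(f"pics/{n}2.png",get_image(n))
im=cv2.imread("pics/scene2.png");cv2.imwrite("pics/s2c.png",cv2.resize(im[200:320,160:310],None,fx=5,fy=5,interpolation=2))
E
```

```text
time: 7.03
ee_pos: [482.5, 277.5, 60.4]
eef_rot: [[-0.925, -0.38, 0.001], [-0.38, 0.925, 0.0], [-0.001, -0.0, -1.0]]
contact_force: [0.6, 0.5, -2.0]
finger_gap: 21.6
time: 7.45
ee_pos: [481.7, 277.3, 71.3]
eef_rot: [[-0.925, -0.38, -0.001], [-0.38, 0.925, -0.0], [0.001, 0.0, -1.0]]
contact_force: [-0.1, -0.3, -1.7]
finger_gap: 21.6
[481.6809935  277.25780423  71.26965775] [[-9.24839969e-01 -3.80355540e-01 -8.33356935e-04]
 [-3.80355448e-01  9.24840343e-01 -2.71520670e-04]
 [ 8.73996505e-04  6.58586824e-05 -9.99999616e-01]] [-0.11804219 -0.30958319 -1.71138048] [-0.0115364   0.06387742 -0.01950365] 21.567364844352255
```

View pics/s2c.png

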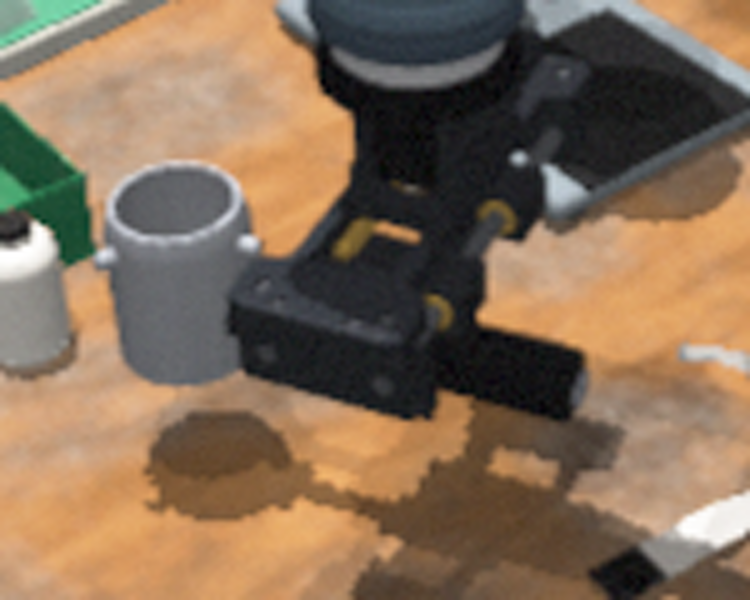

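View pics/wrist2.png

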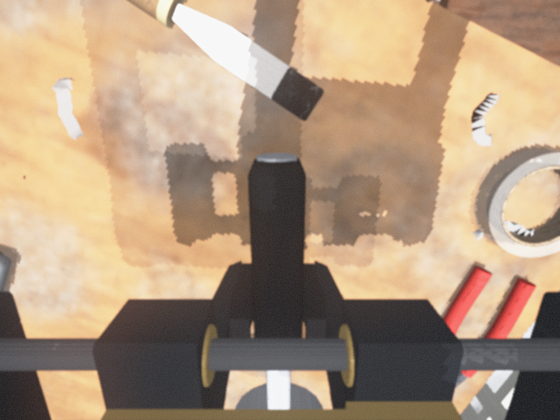

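```bash
python3 - <<'E'
from h import *
p=np.array([481.68,277.26,71.27]);R=np.array([[-.92484,-.380356,-.00083],[-.380355,.92484,-.0003],[.00087,0,-1]])
g=p[2]+18.7
for v,dz in((162,13),(155,0)):
    q=wonz(p,R,(277,v),g+dz);print(dz,R.T@(q-p))
f=lambda u,v:(160+u/5,200+v/5)
# rim in scene: ellipse x 105..247, y 160..247
print("cup bottom z",g-30,"rim z",g+44)
rim=onz("scene",f(176.5,205),g+44);print("rim scene",rim,"in tool",R.T@(rim-p))
l1,l2=onz("scene",f(103,258),g+30),onz("scene",f(250,244),g+30);print("lugs",l1,l2)
ax=R@np.array([-110,0,0])+p; ax[2]=0
for z in(0,74):
  print(proj("scene",ax+[0,0,g-30+z]))
print("obs left/right edges slope: L (112,245)->(124,355), R(243,250)->(240?)")
E
```

```text
13 [ 65.00168056  -1.10361107 -31.64275294]
0 [ 65.60859091  -1.12784401 -18.64220877]
cup bottom z 59.97 rim z 133.97
rim scene [577.40007508 323.01243708 133.97      ] in tool [-105.87337344    5.90597903  -62.79317339]
lugs [586.01090237 354.44672351 119.97      ] [551.2407261  307.82725365 119.97      ]
[198.14515482 266.66783257]
[195.01564056 238.87659899]
obs left/right edges slope: L (112,245)->(124,355), R(243,250)->(240?)
```

Cup lifted level: grip end measured at 65.3 mm from the tool, so the cup axis is 110.7 mm from it. Now I'll swing the handle towards 92° world.

```bash
python3 -m pendant '[[[0,0,0,0.05,-1],[0,0,0,0.1,-1],[0,0,0,0.12,-1],[0,0,0,0.12,-1],[0,0,0,0.12,-1],[0,0,0,0.12,-1],[0,0,0,0.12,-1],[0,0,0,0.12,-1]]]';python3 -m pendant '[[[0,0,0,0.12,-1],[0,0,0,0.12,-1],[0,0,0,0.12,-1],[0,0,0,0.12,-1],[0,0,0,0.12,-1],[0,0,0,0.12,-1],[0,0,0,0.12,-1],[0,0,0,0.12,-1]]]';python3 -m pendant '[[[0,0,0,0.05,-1],[0,0,0,0.03,-1],[0,0,0,0,-1],[0,0,0,0,-1]]]'; python3 - <<'E'
from h import *
s=arm.state();p,R=s["ee_pos"],s["eef_rot"];print(p,R,s["contact_force"],s["wrist_torque"],s["finger_gap"])
yaw=np.arctan2(R[1,0],R[0,0]);print(np.degrees(yaw))
ax=np.array([622.5,20.]);t=ax+110.6*R[:2,0];d=R.T@np.append(t-p[:2],0);print(t,d)
E
```

```text
time: 8.27
ee_pos: [481.8, 277.3, 71.2]
eef_rot: [[-0.884, 0.467, -0.001], [0.467, 0.884, -0.0], [0.001, -0.001, -1.0]]
contact_force: [-0.2, 0.3, -1.9]
finger_gap: 21.7
time: 8.93
ee_pos: [481.9, 277.4, 71.2]
eef_rot: [[-0.125, 0.992, -0.001], [0.992, 0.125, -0.0], [0.0, -0.001, -1.0]]
contact_force: [0.1, -0.1, -0.5]
finger_gap: 21.7
time: 9.27
ee_pos: [482.0, 277.4, 71.4]
eef_rot: [[-0.052, 0.999, -0.0], [0.999, 0.052, 0.0], [0.0, -0.0, -1.0]]
contact_force: [0.6, -0.1, -2.1]
finger_gap: 21.5
[482.00697367 277.40226449  71.37322741] [[-5.18583349e-02  9.98654364e-01 -4.17344377e-04]
 [ 9.98654451e-01  5.18583420e-02  6.24845672e-06]
 [ 2.78828360e-05 -4.16458785e-04 -9.99999913e-01]] [ 0.61097175 -0.12781276 -2.12204751] [ 0.0963559 -0.1093198  0.0135394] 21.501092208488522
92.97259709970952
[616.76446816 130.45118227] [-1.53741652e+02  1.26955520e+02 -5.71585000e-02]
```

```bash
python3 -m pendant '[[[-0.8,0.7,0,0,-1],[-1.6,1.3,0,0,-1],[-2.0,1.6,0,0,-1],[-2.0,1.7,0,0,-1],[-2.0,1.7,0,0,-1],[-2.0,1.7,0,0,-1],[-2.0,1.7,0,0,-1],[-1.6,1.3,0,0,-1]]]';python3 -m pendant '[[[-0.9,0.7,0,0,-1],[-0.47,0.3,0,0,-1],[0,0,0,0,-1],[0,0,0,0,-1]]]'; python3 - <<'E'
from h import *
s=arm.state();p,R=s["ee_pos"],s["eef_rot"];print(p,s["contact_force"],s["wrist_torque"],s["finger_gap"])
print(p-110.6*R[:,0])
for n in("scene","top"):cv2.imwrite(f"pics/{n}3.png",get_image(n))
im=cv2.imread("pics/scene3.png");cv2.imwrite("pics/s3c.png",cv2.resize(im[100:240,220:340],None,fx=4.2,fy=4.2,interpolation=2))
im=cv2.imread("pics/top3.png");cv2.imwrite("pics/t3c.png",cv2.resize(im[95:215,250:370],None,fx=5,fy=5,interpolation=2))
E
```

```text
time: 9.93
ee_pos: [607.9, 141.2, 71.7]
eef_rot: [[-0.051, 0.999, 0.001], [0.999, 0.051, -0.0], [-0.0, 0.001, -1.0]]
contact_force: [0.5, 1.2, -1.1]
finger_gap: 21.6
time: 10.27
ee_pos: [616.1, 130.7, 71.3]
eef_rot: [[-0.051, 0.999, -0.001], [0.999, 0.051, 0.0], [0.0, -0.001, -1.0]]
contact_force: [-0.5, 0.3, -2.4]
finger_gap: 21.8
[616.05144258 130.74918138  71.3450637 ] [-0.50809535  0.29113495 -2.42049155] [ 0.11532956 -0.05141036  0.04278963] 21.77469372336343
[621.70308291  20.29368283  71.30262646]
```

View pics/s3c.png

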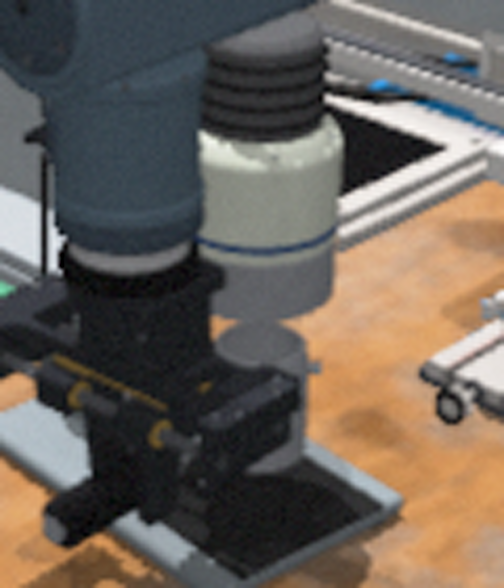

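View pics/t3c.png

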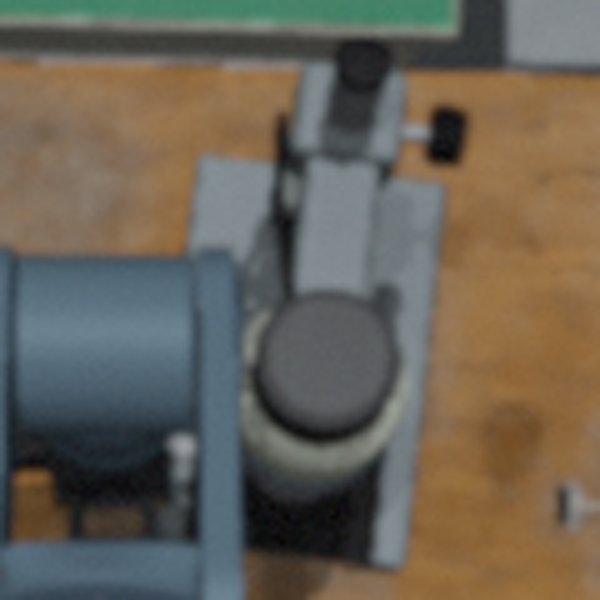

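```bash
python3 - <<'E'
from h import *
c=calibration("scene");r=c["world_to_cam"][0,:3].copy();r[2]=0;r/=np.linalg.norm(r)
T=lambda uv:((uv[0]-220)*4.2,(uv[1]-100)*4.2)
a=np.array([621.7,20.3,0])
print("cup body R/L z=110", T(proj("scene",a+[0,0,110]+30*r)),T(proj("scene",a+[0,0,110]-30*r)))
print("rim centre",T(proj("scene",a+[0,0,134])),"lower rim edge",)
fwd=np.array([.68,-.73,0])
print("rim far/near",T(proj("scene",a+[0,0,134]+27*fwd)),T(proj("scene",a+[0,0,134]-27*fwd)))
print("bottom near",T(proj("scene",a+[0,0,60]-30*fwd)))
for b in((622.5,20,0),(625,19,0)):
  b=np.array(b);print("ring R z190",T(proj("scene",b+[0,0,190]+46*r)),"L",T(proj("scene",b+[0,0,190]-46*r)),"near z170",T(proj("scene",b+[0,0,170]-46*fwd)))
# right lug: angle
for th in(93-120,93+120):
  t=np.radians(th);print("lug",T(proj("scene",a+[37.5*np.cos(t),37.5*np.sin(t),120])))
im=cv2.imread("pics/scene3.png");cv2.imwrite("pics/s3d.png",cv2.resize(im[150:215,255:310],None,fx=9,fy=9,interpolation=2))
E
```

```text
cup body R/L z=110 (np.float64(307.0067081916061), np.float64(373.41983780302877)) (np.float64(207.60629280433554), np.float64(372.1434645725919))
rim centre (np.float64(258.1878668957209), np.float64(338.1299599275132)) lower rim edge
rim far/near (np.float64(258.0772808511915), np.float64(316.23021760857796)) (np.float64(258.3032097874107), np.float64(360.9717173760259))
bottom near (np.float64(255.63510847555978), np.float64(469.20880746311957))
ring R z190 (np.float64(339.00470381756276), np.float64(254.29413775160756)) L (np.float64(180.22175504935927), np.float64(252.16825287909145)) near z170 (np.float64(259.1089629831814), np.float64(322.0971348744066))
ring R z190 (np.float64(336.8600339536525), np.float64(252.34834401859422)) L (np.float64(178.38586451734605), np.float64(250.2252007804555)) near z170 (np.float64(257.0659646638617), np.float64(319.9620995430326))
lug (np.float64(236.72800370803472), np.float64(329.28766674182594))
lug (np.float64(319.5138305094616), np.float64(364.97641943219884))
```

View pics/s3d.png

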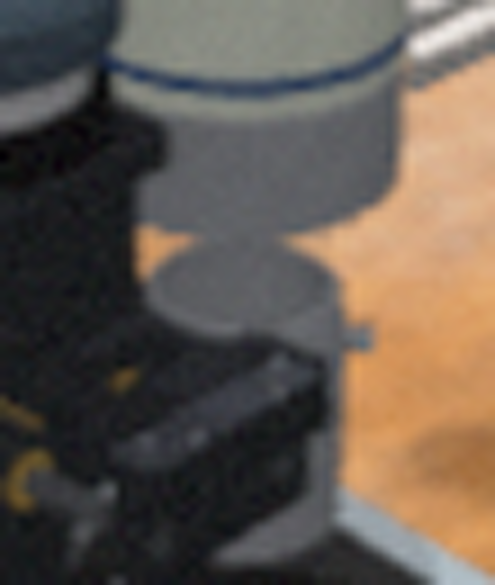

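```bash
python3 -m pendant '[[[-0.1,0.2,-0.4,0,-1],[0,0,-0.8,0,-1],[0,0,-0.8,0,-1],[0,0,-0.8,0,-1],[0,0,-0.6,0,-1],[0,0,-0.3,0,-1],[0,0,0,0,-1]]]';  python3 -m pendant '[[[0,0,-0.2,0,-1],[0,0,-0.2,0,-1],[0,0,0,0,-1]]]'; python3 -m pendant '[[[0,0,-0.1,0,-1],[0,0,-0.1,0,-1],[0,0,0,0,-1]]]'; python3 - <<'E'
from h import *
s=arm.state();p,R=s["ee_pos"],s["eef_rot"];print(p,s["contact_force"],s["wrist_torque"],p-110.6*R[:,0])
E
```

```text
time: 10.95
ee_pos: [619.6, 129.6, 110.2]
eef_rot: [[-0.051, 0.999, 0.002], [0.999, 0.051, 0.0], [-0.0, 0.002, -1.0]]
contact_force: [-0.1, 0.0, -0.8]
finger_gap: 21.7
time: 11.2
ee_pos: [618.8, 129.4, 112.8]
eef_rot: [[-0.051, 0.999, -0.0], [0.999, 0.051, 0.0], [0.0, -0.0, -1.0]]
contact_force: [0.0, 0.2, -1.0]
finger_gap: 22.1
time: 11.45
ee_pos: [618.8, 129.6, 114.7]
eef_rot: [[-0.051, 0.999, -0.0], [0.999, 0.051, 0.0], [0.0, -0.0, -1.0]]
contact_force: [0.1, 0.2, -1.5]
finger_gap: 21.9
[618.80742741 129.57466751 114.69906633] [ 0.06226376  0.22108196 -1.50401196] [ 0.14514149 -0.08879086 -0.00831253] [624.44440032  19.11841268 114.68160034]
```

```bash
python3 -m pendant '[[[0,0,-0.1,0,-1],[0,0,-0.1,0,-1],[0,0,0,0,-1]]]'; python3 -m pendant '[[[0,0,-0.1,0,-1],[0,0,0,0,-1]]]';  python3 -m pendant '[[[0,0,-0.1,0,-1],[0,0,0,0,-1]]]'; python3 -c "
from h import *
print(arm.state()['wrist_torque'])"
```

```text
time: 11.7
ee_pos: [618.8, 129.9, 116.7]
eef_rot: [[-0.051, 0.999, -0.0], [0.999, 0.051, 0.001], [0.001, -0.0, -1.0]]
contact_force: [0.7, 2.3, -3.6]
finger_gap: 21.7
time: 11.87
ee_pos: [618.7, 130.0, 117.6]
eef_rot: [[-0.051, 0.999, -0.0], [0.999, 0.051, 0.001], [0.001, -0.0, -1.0]]
contact_force: [-0.1, 3.2, -3.4]
finger_gap: 21.5
time: 12.03
ee_pos: [618.6, 130.2, 118.5]
eef_rot: [[-0.051, 0.999, -0.0], [0.999, 0.051, 0.001], [0.001, -0.0, -1.0]]
contact_force: [0.6, 4.8, -4.4]
finger_gap: 21.3
[ 1.06623176 -0.05746413  0.06558168]
```

The rim taper is pushing the cup towards +y, so the axis must be further that way. I'll back off and shift.

```bash
python3 -m pendant '[[[0,0,0.3,0,-1],[0.25,0,0.1,0,-1],[0,0,0,0,-1]]]'; python3 -m pendant '[[[0,0,-0.1,0,-1],[0,0,-0.1,0,-1],[0,0,0,0,-1]]]'; python3 -m pendant '[[[0,0,-0.1,0,-1],[0,0,0,0,-1]]]';  python3 -c "
from h import *
s=arm.state();p,R=s['ee_pos'],s['eef_rot'];print(s['wrist_torque'],p-110.6*R[:,0])"
```

```text
time: 12.28
ee_pos: [618.6, 131.7, 114.5]
eef_rot: [[-0.051, 0.999, -0.0], [0.999, 0.051, -0.001], [-0.001, -0.0, -1.0]]
contact_force: [0.3, -0.2, -0.9]
finger_gap: 21.7
time: 12.53
ee_pos: [619.1, 131.7, 117.3]
eef_rot: [[-0.051, 0.999, 0.001], [0.999, 0.051, -0.0], [-0.0, 0.001, -1.0]]
contact_force: [0.4, -0.3, -1.5]
finger_gap: 21.7
time: 12.7
ee_pos: [618.9, 131.9, 118.1]
eef_rot: [[-0.051, 0.999, 0.001], [0.999, 0.051, -0.0], [-0.0, 0.001, -1.0]]
contact_force: [-0.6, -0.6, -1.0]
finger_gap: 21.6
[ 0.15397869 -0.09719021 -0.02072434] [624.56933692  21.41232014 118.11200597]
```

No contact now at a height where it touched before. Continuing up.

```bash
python3 -m pendant '[[[0,0,-0.1,0,-1],[0,0,0,0,-1]]]'; python3 -m pendant '[[[0,0,-0.1,0,-1],[0,0,0,0,-1]]]';  python3 -c "
from h import *
s=arm.state();p,R=s['ee_pos'],s['eef_rot'];print(s['wrist_torque'],p-110.6*R[:,0])"
```

```text
time: 12.87
ee_pos: [618.7, 132.0, 118.8]
eef_rot: [[-0.051, 0.999, -0.0], [0.999, 0.051, 0.0], [0.0, -0.0, -1.0]]
contact_force: [-0.1, -0.6, -2.1]
finger_gap: 21.6
time: 13.03
ee_pos: [618.5, 132.1, 119.5]
eef_rot: [[-0.051, 0.999, -0.001], [0.999, 0.051, 0.0], [0.0, -0.001, -1.0]]
contact_force: [0.8, -0.5, -3.2]
finger_gap: 21.5
[ 0.30038134 -0.0808876   0.01678215] [624.10011537  21.6255669  119.45577335]
```

Lugs meet the ring at TCP about 119 mm, which fits rim +10 mm. Stepping 6° at a time.

```bash
python3 -m pendant '[[[0,0,0.15,0,-1],[-0.015,-0.58,0,-0.0524,-1],[-0.015,-0.58,0,-0.0524,-1],[0,0,0,0,-1],[0,0,-0.1,0,-1],[0,0,-0.1,0,-1],[0,0,0,0,-1]]]';  python3 -c "
from h import *
s=arm.state();p,R=s['ee_pos'],s['eef_rot'];print(s['wrist_torque'],p-110.6*R[:,0],np.degrees(np.arctan2(R[1,0],R[0,0])))"
```

```text
time: 13.62
ee_pos: [607.4, 130.9, 120.4]
eef_rot: [[-0.154, 0.988, 0.0], [0.988, 0.154, 0.0], [0.0, 0.0, -1.0]]
contact_force: [0.4, 0.5, -2.9]
finger_gap: 21.8
[ 0.27103348  0.05122735 -0.00803753] [624.39342243  21.60061547 120.343582  ] 98.85913272031989
```

```bash
python3 -m pendant '[[[0,0,-0.1,0,-1],[0,0,0,0,-1],[0,0,0,0,-1]]]';  python3 -c "
from h import *
s=arm.state();p,R=s['ee_pos'],s['eef_rot'];print(s['wrist_torque'],p-110.6*R[:,0],np.degrees(np.arctan2(R[1,0],R[0,0])))"
```

```text
time: 13.87
ee_pos: [607.0, 130.9, 121.0]
eef_rot: [[-0.155, 0.988, -0.001], [0.988, 0.155, 0.0], [0.0, -0.001, -1.0]]
contact_force: [-0.7, 0.2, -3.4]
finger_gap: 21.9
[ 0.40681446  0.10215705 -0.04664756] [624.14267226  21.60772989 120.92928919] 98.90993141283751
```

```bash
python3 -m pendant '[[[0,0,0.3,0,-1],[-0.015,-0.58,0,-0.0524,-1],[-0.015,-0.58,0,-0.0524,-1],[0,0,0,0,-1],[0,0,-0.15,0,-1],[0,0,-0.15,0,-1],[0,0,0,0,-1],[0,0,0,0,-1]]]';  python3 -c "
from h import *
s=arm.state();p,R=s['ee_pos'],s['eef_rot'];print(s['contact_force'],s['wrist_torque'],p-110.6*R[:,0],np.degrees(np.arctan2(R[1,0],R[0,0])))"
```

```text
time: 14.53
ee_pos: [596.4, 128.4, 121.6]
eef_rot: [[-0.257, 0.966, 0.001], [0.966, 0.257, -0.0], [-0.0, 0.001, -1.0]]
contact_force: [-0.1, -0.5, -1.5]
finger_gap: 21.7
[-0.10243079 -0.49323643 -1.49989484] [0.17527022 0.00266164 0.04072195] [624.79594256  21.53097938 121.65043888] 104.89391260990107
```

```bash
python3 -m pendant '[[[0,0,0.3,0,-1],[-0.015,-0.58,0,-0.0524,-1],[-0.015,-0.58,0,-0.0524,-1],[0,0,0,0,-1],[0,0,-0.15,0,-1],[0,0,-0.15,0,-1],[0,0,0,0,-1],[0,0,0,0,-1]]]';  python3 -c "
from h import *
s=arm.state();p,R=s['ee_pos'],s['eef_rot'];print(s['contact_force'],s['wrist_torque'],p-110.6*R[:,0],np.degrees(np.arctan2(R[1,0],R[0,0])))"
```

```text
time: 15.2
ee_pos: [585.1, 125.0, 121.3]
eef_rot: [[-0.357, 0.934, 0.0], [0.934, 0.357, 0.0], [0.0, 0.0, -1.0]]
contact_force: [0.8, -0.1, -2.8]
finger_gap: 21.7
[ 0.77471146 -0.08661086 -2.76490349] [ 0.31537573 -0.05713329 -0.01852837] [624.5400049   21.66137728 121.29079139] 110.89596937401843
```

At 105° the cup rose free of contact, and at 111° it is blocked again. So the slots are near 105°, and I'll go back.

```bash
python3 -m pendant '[[[0,0,0.3,0,-1],[-0.015,0.58,0,0.0524,-1],[-0.015,0.58,0,0.0524,-1],[0,0,0,0,-1],[0,0,-0.15,0,-1],[0,0,-0.15,0,-1],[0,0,0,0,-1],[0,0,0,0,-1]]]';python3 -m pendant '[[[0,0,-0.1,0,-1],[0,0,-0.1,0,-1],[0,0,0,0,-1]]]'; python3 -c "
from h import *
s=arm.state();p,R=s['ee_pos'],s['eef_rot'];print(s['contact_force'],s['wrist_torque'],p-110.6*R[:,0],np.degrees(np.arctan2(R[1,0],R[0,0])))"
```

```text
time: 15.87
ee_pos: [595.8, 128.3, 121.4]
eef_rot: [[-0.258, 0.966, 0.0], [0.966, 0.258, -0.0], [-0.0, 0.0, -1.0]]
contact_force: [-0.5, -0.3, -2.0]
finger_gap: 21.6
time: 16.12
ee_pos: [595.9, 128.4, 123.5]
eef_rot: [[-0.258, 0.966, 0.0], [0.966, 0.258, -0.0], [-0.0, 0.0, -1.0]]
contact_force: [-0.1, -0.3, -2.2]
finger_gap: 21.8
[-0.05269562 -0.32984418 -2.16973459] [ 0.0922606  -0.03179302 -0.01053585] [624.43430305  21.53019192 123.56361277] 104.93864516263793
```

```bash
python3 -m pendant '[[[0,0,-0.1,0,-1],[0,0,-0.1,0,-1],[0,0,-0.1,0,-1],[0,0,0,0,-1]]]';python3 -m pendant '[[[0,0,-0.1,0,-1],[0,0,-0.1,0,-1],[0,0,0,0,-1]]]'; python3 -m pendant '[[[0,0,-0.1,0,-1],[0,0,-0.1,0,-1],[0,0,0,0,-1]]]';python3 -c "
from h import *
s=arm.state();p,R=s['ee_pos'],s['eef_rot'];print(s['contact_force'],s['wrist_torque'],p-110.6*R[:,0],np.degrees(np.arctan2(R[1,0],R[0,0])))"
```

```text
time: 16.45
ee_pos: [596.0, 128.4, 126.5]
eef_rot: [[-0.258, 0.966, 0.0], [0.966, 0.258, 0.0], [-0.0, 0.0, -1.0]]
contact_force: [-0.2, 0.8, -1.9]
finger_gap: 21.6
time: 16.7
ee_pos: [595.9, 128.4, 128.5]
eef_rot: [[-0.258, 0.966, 0.0], [0.966, 0.258, -0.0], [-0.0, 0.0, -1.0]]
contact_force: [-0.1, -0.9, -1.6]
finger_gap: 21.7
time: 16.95
ee_pos: [595.9, 128.4, 130.5]
eef_rot: [[-0.258, 0.966, 0.0], [0.966, 0.258, -0.0], [-0.0, 0.0, -1.0]]
contact_force: [0.5, -0.2, -1.2]
finger_gap: 21.5
[ 0.47983669 -0.16531111 -1.16881488] [ 0.11797175 -0.0622688   0.00819369] [624.44668502  21.54906609 130.47759225] 104.93245627114317
```

```bash
python3 -m pendant '[[[0,0,-0.1,0,-1],[0,0,-0.05,0,-1],[0,0,0,0,-1]]]';python3 -m pendant '[[[0,0,-0.1,0,-1],[0,0,0,0,-1],[0,0,0,0,-1]]]'; python3 -m pendant '[[[0,0,-0.05,0,-1],[0,0,0,0,-1],[0,0,0,0,-1]]]';python3 -c "
from h import *
s=arm.state();p,R=s['ee_pos'],s['eef_rot'];print(s['contact_force'],s['wrist_torque'],p-110.6*R[:,0],np.degrees(np.arctan2(R[1,0],R[0,0])))"
```

```text
time: 17.2
ee_pos: [595.9, 128.4, 131.9]
eef_rot: [[-0.258, 0.966, 0.0], [0.966, 0.258, 0.0], [-0.0, 0.0, -1.0]]
contact_force: [-0.3, -0.7, -1.4]
finger_gap: 21.6
time: 17.45
ee_pos: [595.8, 128.4, 132.7]
eef_rot: [[-0.258, 0.966, -0.0], [0.966, 0.258, 0.0], [0.0, -0.0, -1.0]]
contact_force: [0.0, 0.1, -2.3]
finger_gap: 21.8
time: 17.7
ee_pos: [595.7, 128.5, 133.1]
eef_rot: [[-0.258, 0.966, -0.0], [0.966, 0.258, 0.0], [0.0, -0.0, -1.0]]
contact_force: [-0.3, 0.8, -2.7]
finger_gap: 21.9
[-0.25480316  0.76848376 -2.69145903] [ 0.22325805 -0.00161587  0.0228215 ] [624.16627025  21.59320245 133.04305306] 104.93017140813255
```

Rim touches the seal at TCP about 132.7 mm. Turning counter-clockwise.

```bash
python3 -m pendant '[[[0,0,0.05,0,-1],[-0.008,-0.29,0,-0.0262,-1],[-0.015,-0.58,0,-0.0524,-1],[-0.015,-0.58,0,-0.0524,-1],[-0.015,-0.58,0,-0.0524,-1],[0,0,0,0,-1],[0,0,0,0,-1]]]'; python3 -c "
from h import *
s=arm.state();p,R=s['ee_pos'],s['eef_rot'];print(s['contact_force'],s['wrist_torque'],p-110.6*R[:,0],np.degrees(np.arctan2(R[1,0],R[0,0])))"
```

```text
time: 18.28
ee_pos: [576.8, 121.3, 132.9]
eef_rot: [[-0.428, 0.904, 0.0], [0.904, 0.428, 0.0], [-0.0, 0.0, -1.0]]
contact_force: [-1.1, -0.2, -2.0]
finger_gap: 21.6
[-1.11516201 -0.15656187 -2.01262139] [ 0.20295099  0.02498605 -0.03914242] [624.16585373  21.38448196 132.86142528] 115.33914763624956
```

```bash
python3 -m pendant '[[[-0.015,-0.58,0,-0.0524,-1],[-0.015,-0.58,0,-0.0524,-1],[-0.015,-0.58,0,-0.0524,-1],[-0.015,-0.58,0,-0.0524,-1],[-0.015,-0.58,0,-0.0524,-1],[-0.015,-0.58,0,-0.0524,-1],[0,0,0,0,-1]]]'; python3 -c "
from h import *
s=arm.state();p,R=s['ee_pos'],s['eef_rot'];print(s['contact_force'],s['wrist_torque'],p-110.6*R[:,0],np.degrees(np.arctan2(R[1,0],R[0,0])))"
```

```text
time: 18.87
ee_pos: [548.0, 101.4, 132.7]
eef_rot: [[-0.688, 0.726, -0.0], [0.726, 0.688, -0.0], [0.0, -0.0, -1.0]]
contact_force: [0.5, 0.3, -2.4]
finger_gap: 21.6
[ 0.54601673  0.33466169 -2.42996608] [ 0.18120881  0.00065674 -0.0318678 ] [624.02401082  21.13471885 132.70710806] 133.45600983755116
```

```bash
python3 -m pendant '[[[-0.015,-0.58,0,-0.0524,-1],[-0.015,-0.58,-0.02,-0.0524,-1],[-0.015,-0.58,-0.045,-0.0524,-1],[0,0,0,0,-1]]]';python3 -m pendant '[[[-0.015,-0.58,-0.045,-0.0524,-1],[-0.015,-0.58,-0.045,-0.0524,-1],[0,0,0,0,-1]]]'; python3 -c "
from h import *
s=arm.state();p,R=s['ee_pos'],s['eef_rot'];print(s['contact_force'],s['wrist_torque'],p-110.6*R[:,0],np.degrees(np.arctan2(R[1,0],R[0,0])))"
```

```text
time: 19.2
ee_pos: [536.5, 88.7, 133.3]
eef_rot: [[-0.792, 0.61, -0.0], [0.61, 0.792, -0.0], [0.0, -0.0, -1.0]]
contact_force: [0.4, 1.3, -3.2]
finger_gap: 21.6
time: 19.45
ee_pos: [530.0, 79.1, 134.1]
eef_rot: [[-0.851, 0.525, -0.0], [0.525, 0.851, -0.0], [0.0, -0.0, -1.0]]
contact_force: [0.3, 0.8, -4.1]
finger_gap: 21.3
[ 0.26992754  0.75468027 -4.1451941 ] [ 0.10563041 -0.06466103  0.03649355] [624.13799239  21.10789171 134.100997  ] 148.3592699790283
```

```bash
python3 -m pendant '[[[-0.015,-0.58,-0.04,-0.0524,-1],[-0.015,-0.58,-0.04,-0.0524,-1],[0,0,0,0,-1]]]'; python3 -c "
from h import *
s=arm.state();p,R=s['ee_pos'],s['eef_rot'];print(s['contact_force'],s['wrist_torque'],p-110.6*R[:,0],np.degrees(np.arctan2(R[1,0],R[0,0])))"; python3 -m pendant '[[[-0.015,-0.58,-0.04,-0.0524,-1],[-0.015,-0.58,-0.04,-0.0524,-1],[0,0,0,0,-1]]]'; python3 -c "
from h import *
s=arm.state();p,R=s['ee_pos'],s['eef_rot'];print(s['contact_force'],s['wrist_torque'],p-110.6*R[:,0],np.degrees(np.arctan2(R[1,0],R[0,0])))"
```

```text
time: 19.7
ee_pos: [524.5, 68.9, 134.9]
eef_rot: [[-0.901, 0.433, -0.0], [0.433, 0.901, -0.0], [0.0, -0.0, -1.0]]
contact_force: [0.5, 0.2, -4.1]
finger_gap: 21.4
[ 0.48488708  0.15402988 -4.09524433] [ 0.10939478 -0.08217714 -0.0468133 ] [624.1776535   21.00961613 134.91117993] 154.3249109256011
time: 19.95
ee_pos: [520.1, 58.2, 135.8]
eef_rot: [[-0.942, 0.337, -0.0], [0.337, 0.942, -0.0], [0.0, -0.0, -1.0]]
contact_force: [1.0, -0.2, -4.7]
finger_gap: 22.0
[ 1.01681628 -0.24208486 -4.71394661] [ 0.05515027 -0.09606142 -0.07683968] [624.23273059  20.92058201 135.74929856] 160.30712952106154
```

```bash
python3 -m pendant '[[[-0.015,-0.58,-0.045,-0.0524,-1],[-0.015,-0.58,-0.045,-0.0524,-1],[0,0,0,0,-1]]]'; python3 -c "
from h import *
s=arm.state();p,R=s['ee_pos'],s['eef_rot'];print(s['contact_force'],s['wrist_torque'],R.T@s['contact_force'],p-110.6*R[:,0],np.degrees(np.arctan2(R[1,0],R[0,0])))"; python3 -m pendant '[[[-0.005,-0.29,-0.01,-0.0262,-1],[0,0,0,0,-1]]]'; python3 -m pendant '[[[-0.005,-0.29,0,-0.0262,-1],[0,0,0,0,-1]]]';python3 -c "
from h import *
s=arm.state();p,R=s['ee_pos'],s['eef_rot'];print(s['contact_force'],s['wrist_torque'],R.T@s['contact_force'],p-110.6*R[:,0],np.degrees(np.arctan2(R[1,0],R[0,0])))"
```

```text
time: 20.2
ee_pos: [516.8, 47.1, 136.6]
eef_rot: [[-0.972, 0.237, -0.0], [0.237, 0.972, -0.0], [0.0, -0.0, -1.0]]
contact_force: [0.4, -0.5, -5.0]
finger_gap: 21.7
[ 0.41565733 -0.54383297 -5.02867203] [ 0.01262394 -0.00986298 -0.1907102 ] [-0.53345616 -0.4285675   5.02869985] [624.22474764  20.89476551 136.62121579] 166.29920657667122
time: 20.37
ee_pos: [516.2, 44.6, 136.7]
eef_rot: [[-0.977, 0.212, -0.0], [0.212, 0.977, -0.0], [0.0, -0.0, -1.0]]
contact_force: [0.2, -1.3, -4.2]
finger_gap: 21.8
time: 20.53
ee_pos: [515.5, 41.6, 136.7]
eef_rot: [[-0.983, 0.185, -0.0], [0.185, 0.983, -0.0], [0.0, -0.001, -1.0]]
contact_force: [0.4, -0.4, -5.7]
finger_gap: 21.6
[ 0.42033549 -0.38604862 -5.74664772] [-0.08588507 -0.09954276 -0.18509976] [-0.48624558 -0.29839959  5.74666846] [624.18672525  21.0640005  136.64324818] 169.3100540628106
```

```bash
for i in 1; do :; done; python3 -m pendant '[[[-0.005,-0.29,0.03,-0.0262,-1],[0,0,0,0,-1]]]'; python3 -c "
from h import *
s=arm.state();p,R=s['ee_pos'],s['eef_rot'];print(s['wrist_torque'],R.T@s['contact_force'],p-110.6*R[:,0],np.degrees(np.arctan2(R[1,0],R[0,0])))"; python3 -m pendant '[[[-0.003,-0.19,0,-0.0175,-1],[0,0,0,0,-1]]]';python3 -c "
from h import *
s=arm.state();p,R=s['ee_pos'],s['eef_rot'];print(s['wrist_torque'],R.T@s['contact_force'],p-110.6*R[:,0],np.degrees(np.arctan2(R[1,0],R[0,0])))"
```

```text
time: 20.7
ee_pos: [515.0, 38.7, 136.5]
eef_rot: [[-0.987, 0.159, -0.0], [0.159, 0.987, -0.0], [0.0, -0.0, -1.0]]
contact_force: [-0.7, -1.1, -5.1]
finger_gap: 21.7
[-0.19094056 -0.07465455 -0.31070284] [ 0.51125645 -1.19992243  5.09325497] [624.18975942  21.06397631 136.45232664] 170.84391015067683
time: 20.87
ee_pos: [514.7, 37.0, 136.5]
eef_rot: [[-0.99, 0.14, -0.0], [0.14, 0.99, 0.0], [0.0, 0.0, -1.0]]
contact_force: [-0.1, -0.1, -4.8]
finger_gap: 21.9
[ 0.08220658 -0.06344677 -0.24038826] [ 0.05522355 -0.10742398  4.80437128] [624.18771241  21.4659973  136.47678018] 171.94652126607386
```

```bash
python3 -m pendant '[[[-0.003,-0.19,0,-0.0175,-1],[0,0,0,0,-1]]]'; python3 -c "
from h import *
s=arm.state();p,R=s['ee_pos'],s['eef_rot'];print(s['wrist_torque'],R.T@s['contact_force'],p-110.6*R[:,0],np.degrees(np.arctan2(R[1,0],R[0,0])))"; python3 -m pendant '[[[-0.003,-0.19,0,-0.0175,-1],[0,0,0,0,-1]]]';python3 -c "
from h import *
s=arm.state();p,R=s['ee_pos'],s['eef_rot'];print(s['wrist_torque'],R.T@s['contact_force'],p-110.6*R[:,0],np.degrees(np.arctan2(R[1,0],R[0,0])))"
```

```text
time: 21.03
ee_pos: [514.5, 35.4, 136.5]
eef_rot: [[-0.993, 0.122, 0.0], [0.122, 0.993, 0.001], [0.0, 0.001, -1.0]]
contact_force: [0.5, 2.8, -5.7]
finger_gap: 21.5
[ 0.48000986 -0.14655847 -0.3780069 ] [-0.12734845  2.83800495  5.72470418] [624.25545959  21.94327489 136.53503504] 172.99809411491233
time: 21.2
ee_pos: [514.4, 34.3, 136.6]
eef_rot: [[-0.994, 0.105, 0.001], [0.105, 0.994, 0.003], [-0.0, 0.003, -1.0]]
contact_force: [2.6, 7.8, -5.3]
finger_gap: 21.7
[ 1.04911929 -0.32219033 -0.65508461] [-1.72453659  8.01307851  5.27633977] [624.42539676  22.73496678 136.6068275 ] 173.98291905218113
```

Hard stop at 173°, right at slots +68°, with 8 N sideways. I'll relax the push and check before opening.

```bash
python3 -m pendant '[[[0,0.25,0.06,0.0175,-1],[0,0,0,0,-1],[0,0,0,0,-1]]]'; python3 -c "
from h import *
s=arm.state();p,R=s['ee_pos'],s['eef_rot'];print(s['wrist_torque'],R.T@s['contact_force'],p-110.6*R[:,0],np.degrees(np.arctan2(R[1,0],R[0,0])))
im=get_image('scene');cv2.imwrite('pics/s4c.png',cv2.resize(im[110:230,230:330],None,fx=5,fy=5,interpolation=2))"
```

```text
time: 21.45
ee_pos: [514.8, 35.5, 136.1]
eef_rot: [[-0.993, 0.122, 0.0], [0.122, 0.993, -0.0], [-0.0, -0.0, -1.0]]
contact_force: [1.0, 0.9, -4.5]
finger_gap: 21.9
[ 0.29064491 -0.13858218 -0.37692593] [-0.88106895  1.05143745  4.54496721] [624.52456049  22.03016358 136.19413385] 172.99456972535762
```

View pics/s4c.png

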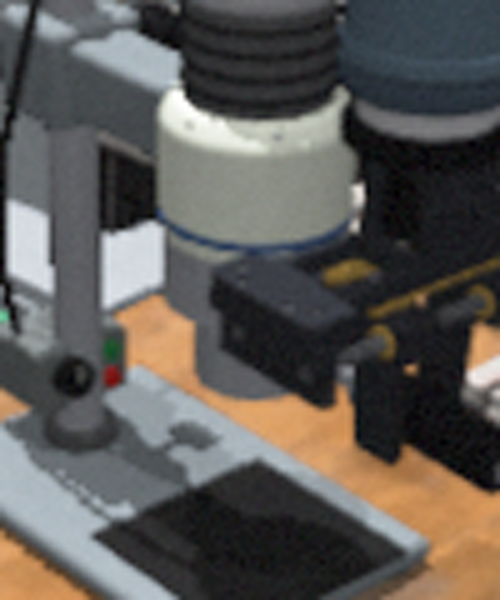

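The cup is seated in the ring and hangs level. Opening the gripper.

```bash
python3 -m pendant '[[[0,0,0,0,-0.6],[0,0,0,0,-0.4],[0,0,0,0,-0.2],[0,0,0,0,0],[0,0,0,0,0.2],[0,0,0,0,0.4],[0,0,0,0,0.4],[0,0,0,0,0.4]]]'; python3 -c "
from h import *
s=arm.state();print(s['wrist_torque'],s['contact_force'])"
```

```text
time: 22.17
ee_pos: [514.6, 35.5, 136.1]
eef_rot: [[-0.993, 0.122, 0.0], [0.122, 0.993, -0.0], [-0.0, -0.0, -1.0]]
contact_force: [0.0, 0.4, -0.2]
finger_gap: 61.2
[ 0.09918292 -0.09450173 -0.02564744] [ 0.02615409  0.35534862 -0.18557367]
```

```bash
python3 -m pendant '[[[0.8,0,0,0,0.4],[1.5,0,0,0,0.4],[2,0,0,0,0.4],[2,0,0,0,0.4],[2,0,0,0,0.4],[2,0,0,0,0.4],[1.2,0,0,0,0.4],[0.5,0,0,0,0.4]]]'; python3 -m pendant '[[[0,0,0,0,0.4],[0,0,0,0,0.4],[0,0,0,0,0.4]]]'; python3 -c "
from h import *
s=arm.state();p,R=s['ee_pos'],s['eef_rot'];print(p)
im=get_image('scene');cv2.imwrite('pics/s5.png',im);cv2.imwrite('pics/s5c.png',cv2.resize(im[110:230,230:350],None,fx=5,fy=5,interpolation=2))
cv2.imwrite('pics/t5.png',get_image('top'));cv2.imwrite('pics/w5.png',get_image('wrist'))"
```

```text
time: 22.83
ee_pos: [393.2, 50.7, 135.5]
eef_rot: [[-0.993, 0.122, -0.001], [0.122, 0.993, 0.0], [0.001, 0.0, -1.0]]
contact_force: [0.1, -0.5, 0.9]
finger_gap: 61.9
time: 23.08
ee_pos: [396.3, 50.0, 136.3]
eef_rot: [[-0.992, 0.122, 0.001], [0.122, 0.992, -0.0], [-0.001, -0.0, -1.0]]
contact_force: [-0.0, -0.2, -0.8]
finger_gap: 61.9
[396.30787369  50.03609909 136.29480045]
```

View pics/s5c.png

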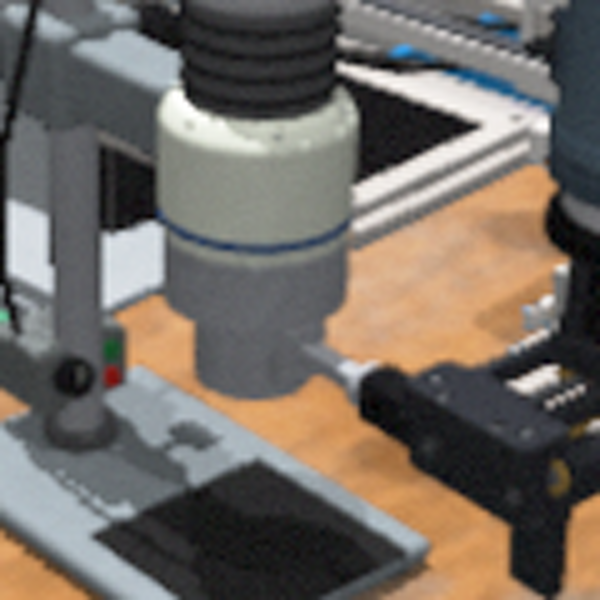

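View pics/s5.png

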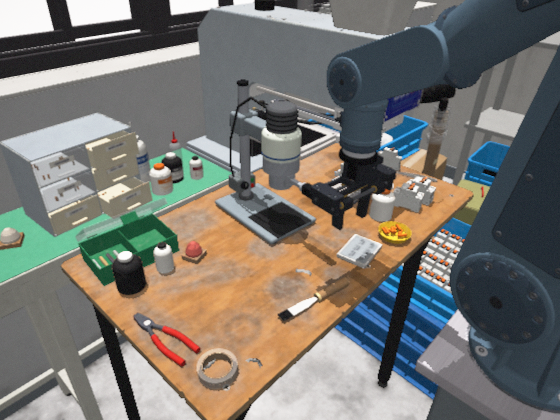

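View pics/w5.png

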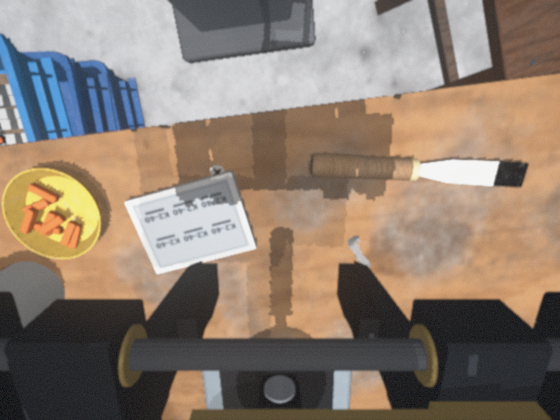

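The cup hangs under the ring, bottom edge at about (281,189.6), handle towards the robot, gripper clear, bystanders in place. One numeric height check, using the ring's lower edge as the reference.

```bash
python3 - <<'E'
from h import *
fwd=np.array([.68,-.73,0]);a=np.array([624.4,21.3,0])
print("ring near z170",proj("scene",a+[0,0,170]-46*fwd),"obs 176.2")
for h in(24,27,28.5):print(h,proj("scene",a+[0,0,170+h-74]-30*fwd))
im=cv2.imread("pics/s5.png");cv2.imwrite("pics/s5d.png",cv2.resize(im[155:205,255:320],None,fx=11,fy=11,interpolation=2))
d=cv2.absdiff(cv2.imread("pics/top0.png"),cv2.imread("pics/t5.png")).max(2);print([int(d[y-8:y+8,x-8:x+8].mean()) for x,y in((180,159),(208,160),(232,168),(381,243),(361,267),(174,258),(245,263))])
E
```

```text
ring near z170 [280.73170193 176.60274533] obs 176.2
24 [280.30061464 191.22194692]
27 [280.32543525 190.17682603]
28.5 [280.33787484 189.65303237]
[3, 2, 2, 3, 4, 2, 2]
```

View pics/s5d.png

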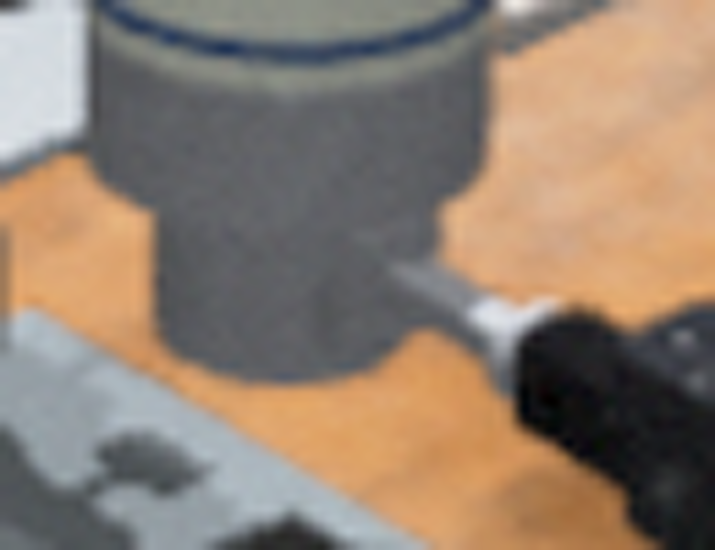

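Cup bottom is at row 189.6, which matches the 28.5 mm home height (24 mm would put it at 191.2). Handing in.

```bash
python3 -c "
from cell import arm
print(arm.finish_job())"
```

```text
the job is handed in; nothing more can be done
None
```

I set the mixing cup in the mixer, turned it to its end stop and let go. The job is handed in after about 23 s; no verdict was reported.

- **Pick-up:** I gripped the handle about 110 mm from the cup's axis, a little closer in than the grip's middle, and lifted the cup level.
- **Finding the slots:** My first axis estimate was about 2.5 mm off in y. The rim touched with about 5 N sideways, so I backed off and shifted the cup. The lugs were blocked at 93° and 99°, free at 105° and blocked at 111°, handle angles in the world frame. I went back to 105°, and the rim then met the seal where expected.
- **Locking:** I turned it counter-clockwise, following the ramps up, until the hard stop at about 68° past the slots. The largest sideways push there was about 8 N at the grip, roughly 0.9 N m.
- **Push and grip:** The upward push was about 3 to 4 N during the last part of the turn, slightly over the 3 N advised. The grip force was fixed at half the maximum, below the 40 to 60 N suggested. I saw no sign of the cup pivoting.

**Last checks:**
- In the scene image the cup's bottom edge is at row 189.6, where 28.5 mm (home) predicts 189.65 and 24 mm predicts 191.2. It hangs level and centred by eye.
- The tool force was about zero after letting go, and the gripper is clear of the handle.
- The other things show no visible change in the top view.
- No check failed. The only disagreement was a few millimetres between the two cameras on the ring's axis, which I settled by feel.

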